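Roll a light tube onto its test contacts and press the test button

ROBOT

A 6-joint arm with a two-finger parallel gripper is mounted at the origin on the work surface. World frame = base frame: x ahead of the robot, y to its left, z up, the work surface at z = 0. Lengths are in m, angles in rad, forces in N, time in s.
With the tool pointing down it reaches from about 0.325 to 0.75 m from the base axis. Payload 7.6 kg.
Tool frame: the origin (TCP) lies at the very end of the fingers, on their centre line; the grasp point (between the pads) lies 19 mm behind it (arm.tcp_to_grasp is the distance from the TCP to the grasp point, in m); z points along the fingers, y is the direction in which the jaws open and shut (so a half turn about z gives the same grasp; the last joint's range is limited). The gripper opens to 85 mm and grips with 20 to 120 N. Pads are 22 mm wide; open, the fingers measure 114 mm over their backs; the gripper's body (76 mm by 85 mm) begins 54 mm behind the grasp point. The pads swing forward as they close: fully open they stand 13 mm farther back than shut.
Start: joints at [-1.224, 0.052, 1.401, -0, 1.689, -0.07], TCP at [0.213, -0.48, 0.231] pointing down, gripper open.
Joint ranges: [-2.9, 2.9], [-0.91, 2.17], [0.12, 2.37], [-1.06, 4.2], [0.26, 2.73], [-2.93, 2.93]. Speed limits (rad/s): [2.57, 2.57, 3.01, 3.14, 3.14, 3.14].

INTERFACE

Orientations are given as a 3x3 rotation matrix whose columns are the frame's x, y, z axes.
In Python, from plant import status, optics, arm gives the robot as it stands. The module is installed in compiled form; this text tells all that it offers.
- The arm moves only by the tool servo_tool, never from a script. Its argument "plan" is a list of rows, each a list of 7 numbers: the closure, from 0 (fully open) to 1 (shut), then the shift along the tool's x, y, z normalised to -1 to 1, where 1 is 75 mm, then the turn, a rotation vector about the tool's x, y, z normalised to -1 to 1, where 1 is pi/4 rad. A call has 1 to 10 rows; each row shifts and turns the pose as measured when the row begins, along the tool's axes as they then stand; what a row does not reach is not made up. A row lasts 1/8 s, in which the tool goes at most 62.5 mm and 10.7 degrees, less where a joint would pass 70% of its speed; a pose out of reach is approached as far as the arm can. A call with a number of a shift or a turn outside -1 to 1 is refused whole. A call with a gripper value outside its range is refused whole. The fingers move at their own pace and stop on an object; "newtons" is the grip in N (left out, the last holds). Time passes only in rows, so rows that do not move let the fingers close. It gives the time, the measured TCP pose, the force and the opening at its end, in the units of the state.
- status.get_obs(): the state, without advancing time (a new reading comes with each control period).
- optics.read_camera(name): name is "scene" or "top"; returns the picture (480x640x3 uint8, blue, green, red); there is no depth.
- optics.camera_info(name): a dict with "fx", "fy", "cx", "cy" (pixels), "dist_coeffs" ([k1, k2, p1, p2, k3] as OpenCV has them; the pictures are not rectified), "xyz" and "attitude" of the camera in the world. Camera axes: x right, y down, z forward; pixel columns grow to the right and rows downward; lengths in m; the calibration is good to about 2 mm. A picture is of the moment at which its call begins. camera_info takes no time and is no camera call.
- arm.hand_in(): hands the job in, once; it reports no verdict.
The state is a dict: "time_s": time; "joints": joint angles; "qd": joint speeds; "joint_efforts": joint torques, N m; "position": TCP position; "orientation": TCP orientation; "contact_force": force on the tool from outside, world axes, zero at the start; "torque": the same for the moment, N m; "finger_gap": finger opening in m.
Only numpy, scipy, OpenCV 4.12 (cv2) and the standard library are available. Lean on these libraries where they do the work, as an engineer would, in place of code of your own. Each camera call takes 0.05 s, during which the arm holds its last target.

TASK

Roll the white light tube away from the foam backstop by pushing on its top with the fingertips, without sliding, gripping or lifting it, until it lies still with both copper end bands on the two copper contact strips of the black test bed. Then press the red button on the tester fully down and let it come up again. The tube stays on the strips, the fingers touch only its upper half, the button is not pressed before the tube is in place, and everything else stays where it is.

Things in the scene. Friction and masses are not known exactly. Their poses are not given: they have to be found in the camera images.
- bed: Fixed black test bed, a board 300 mm (its x) by 400 mm (its y) by 12 mm thick on the table. Origin: centre of its underside; z up. Its place and yaw vary. The tube lies along the bed's x and must roll towards the bed's +y (the robot's left).
- bed_target (a point): Point on the bed's top face (12 mm above the table), midway between the two copper strips; axes as the bed's. The strips are flush with the bed, centred at x = -95 and +95 mm from here, each 40 mm (x) by 30 mm (y). The tube is in place when its axis lies over this point along the bed's x, each band's middle within 15 mm (y) and 20 mm (x) of it.
- tube: Loose cylinder 70 mm in diameter, 220 mm long, 0.25-0.5 kg, white, with a 30 mm copper band near either end, a thin blue stripe along its top at the start. Origin: middle of its axis (its x), 47 mm above the table; top at 82 mm. It starts 70-110 mm short of the strips. Friction on it about 0.6; it soon stops rolling by itself. A finger dragging its top moves twice as far as it: use short strokes.
- tube_near (a point): Middle of the tube's copper band that is nearer the robot, on the tube's axis, 90 mm from its middle.
- tube_far (a point): Middle of the tube's copper band farther from the robot, on the tube's axis, 90 mm from its middle.
- backstop: Fixed white foam block on the bed, 260 mm (x) by 50 mm (y) by 75 mm high, its top 87 mm above the table, parallel to the bed. It stands behind the tube (on its -y side), at the start with a gap of only 4 mm, and its top is 5 mm higher than the tube's. Origin: centre of its underside.
- tester: Fixed grey tester box on the bed, beyond the strips (+y), 100 mm (x) by 70 mm (y) by 35 mm high, its top 47 mm above the table. Origin: centre of its underside. It carries the red button.
- test_button_top (a point): Centre of the top of the red button, 28 mm in diameter, about 65 mm above the table in a black collar 44 mm in diameter; it moves with the button. It is pressed straight down.
- test_button (a joint): Travel of the red button: 0 when up, 0.006 m when fully down; it springs back. Fully down takes about 5 N.
- cap_near: Loose brass end cap standing on the bed at the robot's side of the tester, 36 mm in diameter, 28 mm high. Bystander; origin: centre of its underside.
- cap_far: Loose blue end cap standing on the bed at the far side of the tester, 36 mm in diameter, 28 mm high. Bystander; origin: centre of its underside.
- mug: Blue mug, 80 mm across, 90 mm high, on the table to the left. Bystander; origin: centre of its underside.
- brush: Brush lying on the table to the left. Bystander.
- screwdriver: Screwdriver lying on the table to the right. Bystander.
- jar: Amber jar, 64 mm across, 100 mm high, on the table to the right. Bystander; origin: centre of its underside.
Not all that is in view belongs to the job. What is shaped like the tube but pink or turquoise is not meant.

How it is judged:
On the way, in this order (a step that is already met when the one before it is completed fails the run):
1. the tube lies still on both contact strips, having rolled there (y of tube_near in the frame of bed_target between -0.015 and 0.015 m and x of tube_near in the frame of bed_target between -0.11 and -0.07 m and y of tube_far in the frame of bed_target between -0.015 and 0.015 m and x of tube_far in the frame of bed_target between 0.07 and 0.11 m and z of tube in the frame of bed_target between 0.03 and 0.04 m and linear speed of tube below 0.01 m/s and angle between tube's own z axis and vertical above 1.2 rad), for 0.2 s.
2. the red button is pressed fully down with the tube in place (y of tube_near in the frame of bed_target between -0.015 and 0.015 m and x of tube_near in the frame of bed_target between -0.11 and -0.07 m and y of tube_far in the frame of bed_target between -0.015 and 0.015 m and x of tube_far in the frame of bed_target between 0.07 and 0.11 m and z of tube in the frame of bed_target between 0.03 and 0.04 m and value of joint test_button above 0.0045 m), for 0.05 s.
At the end, for the whole second after the job is handed in: The tube lies still on the bed, the middle of each copper band within 15 mm along the bed's y and 20 mm along its x of the middle of its strip, rolled at least 1.2 rad from the start; the button was pressed at least 4.5 mm with the tube in place and is up again (below 2 mm) (all of step 1 and value of joint test_button below 0.002 m); the robot touches nothing.
It fails at once if the tube is lifted off the bed by more than 10 mm (z of tube in the frame of bed_target above 0.045 m).
It fails at once if the fingers push the tube low on its side (grasp point below 66 mm over the table, so fingertips below the tube's middle) (contact force between the fingers and tube above 1 N and height (world z) of the grasp point below 0.066 m).
It fails at once if the button is pressed (over 3 mm) before the tube lies on the strips (value of joint test_button above 0.003 m and not (y of tube_near in the frame of bed_target between -0.015 and 0.015 m and x of tube_near in the frame of bed_target between -0.11 and -0.07 m and y of tube_far in the frame of bed_target between -0.015 and 0.015 m and x of tube_far in the frame of bed_target between 0.07 and 0.11 m and z of tube in the frame of bed_target between 0.03 and 0.04 m)).
It fails at once if a bystander is moved by more than 20 mm (distance of any of cap_near, cap_far, mug, brush, screwdriver, jar from where it was at the start of the episode above 0.02 m).
It also fails if it takes over 53 s, if anything falls off the work surface, if the arm or the gripper's body presses on something with over 40 N, if the wrist force passes 120 N, or if a joint passes its speed limit or range.

## Working session

There is one attempt and no reset: what is moved stays moved. The work goes in short steps, Python scripts to look and compute and a tool call to move; the robot and the scene stay as the last step left them, time stands still between calls to the robot, and variables do not carry over. Pictures are saved under pics/ and viewed, and the job is handed in when it is done.

Besides the shell and the picture viewer there is one more tool, called after ">>>" as a command line: name --pt "numbers of a row" for each row, then --argument value for the rest. servo_tool: Moves the arm, as the interface text tells. Scaled input: -1 to 1 covers 75 mm each way for a shift and pi/4 rad each way for a turn. Its arguments: {"type":"object","properties":{"plan":{"type":"array","items":{"type":"array","items":{"type":"number"}}},"newtons":{"type":"number"}},"required":["plan"]}

```bash
mkdir -p pics; python3 - <<'E'
from plant import status, optics, arm
import cv2
o=status.get_obs(); print(o)
for n in("scene","top"):
    print(n,optics.camera_info(n)); cv2.imwrite(f"pics/{n}0.png",optics.read_camera(n))
print(arm.tcp_to_grasp)
E
```

```text
{'time_s': 0.0, 'joints': array([-1.22431779e+00,  5.28074096e-02,  1.40175390e+00, -8.77158020e-06,
        1.68861609e+00, -7.02903950e-02]), 'qd': array([-0.00036521, -0.00114407, -0.00093992,  0.00086159, -0.00126726,
        0.00144888]), 'joint_efforts': array([ 3.77777178e-04, -3.81664610e+01, -3.60190344e+01, -7.64137826e-05,
        6.02288113e-03,  8.27633045e-06]), 'position': array([ 0.2124403 , -0.47975336,  0.23047307]), 'orientation': array([[ 9.14402117e-01,  4.04806708e-01, -5.46353979e-04],
       [ 4.04807063e-01, -9.14400912e-01,  1.48761501e-03],
       [ 1.02609957e-04, -1.58144626e-03, -9.99998744e-01]]), 'contact_force': array([-0.31202098,  0.07115088, -0.50890303]), 'torque': array([ 0.03607845,  0.0115386 , -0.00891838]), 'finger_gap': 0.08536461133289652}
scene {'fx': 599.9783206964288, 'fy': 599.9783206964288, 'cx': 325.0423739936681, 'cy': 234.58979680660954, 'dist_coeffs': array([-0.07292857,  0.        ,  0.        ,  0.        ,  0.        ]), 'xyz': array([0.99030146, 0.62851912, 1.11313016]), 'attitude': array([[-0.77476028,  0.50077632, -0.38596578],
       [ 0.63218956,  0.60479462, -0.48431377],
       [-0.00910284, -0.61923061, -0.78515641]])}
top {'fx': 518.3513969727592, 'fy': 518.3513969727592, 'cx': 319.605568977, 'cy': 241.64062964215506, 'dist_coeffs': array([0.04050373, 0.        , 0.        , 0.        , 0.        ]), 'xyz': array([3.57332488e-01, 9.75872178e-05, 1.45328742e+00]), 'attitude': array([[-0.01356218, -0.99726238,  0.07268984],
       [-0.999885  ,  0.01303257, -0.00775524],
       [ 0.00678667, -0.07278666, -0.99732444]])}
0.0187
```

View pics/scene0.png

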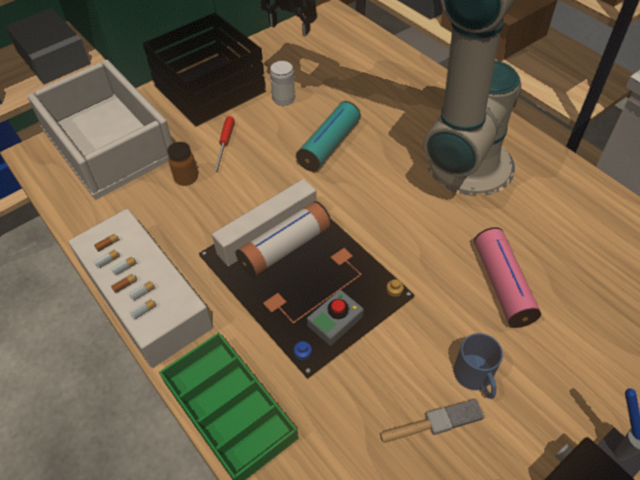

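View pics/top0.png

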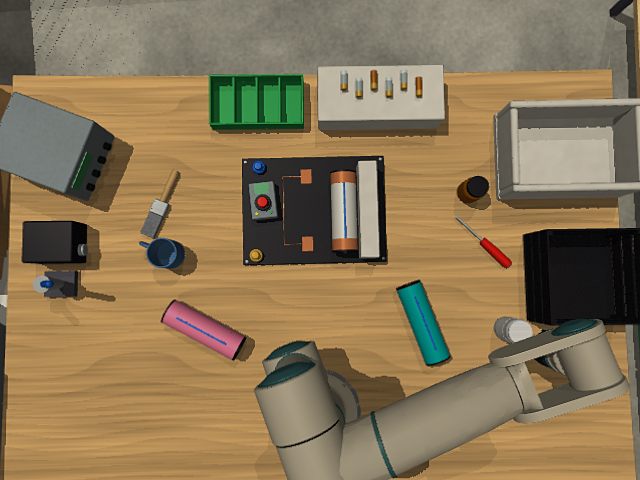

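Three things could be taken for the tube in the top view: the white one with copper ends at (343,212), the pink one at (203,330) and the turquoise one at (423,322). By the description it is the white one on the black bed. I'll check it in a close crop.

```bash
python3 - <<'E'
import cv2
a=cv2.imread("pics/top0.png")[145:275,230:400]; cv2.imwrite("pics/topc.png",cv2.resize(a,None,fx=4.5,fy=4.5,interpolation=cv2.INTER_CUBIC))
a=cv2.imread("pics/scene0.png")[175:385,195:420]; cv2.imwrite("pics/scenec.png",cv2.resize(a,None,fx=2.8,fy=2.8,interpolation=cv2.INTER_CUBIC))
E
```

```text
(no output)
```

View pics/topc.png

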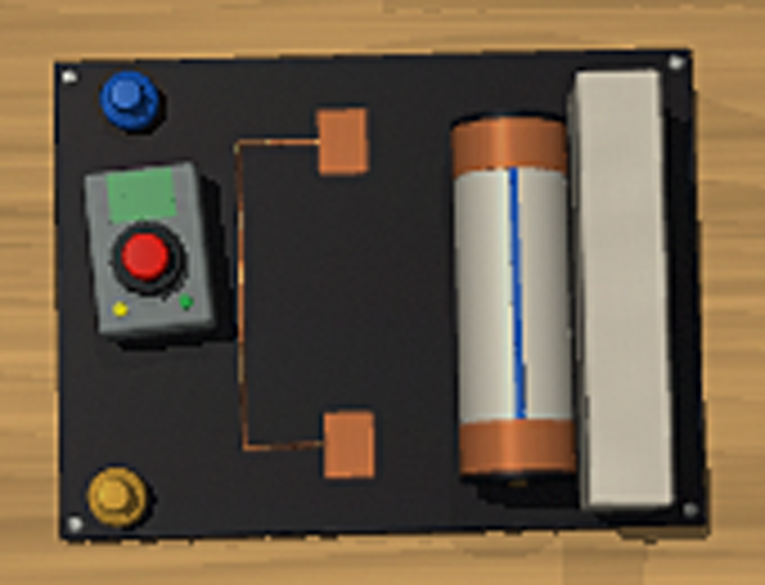

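View pics/scenec.png

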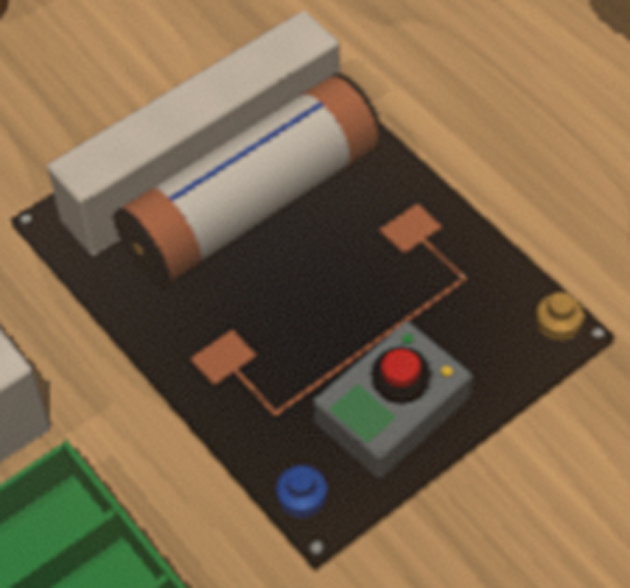

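The crop confirms the white tube: copper bands at both ends, blue stripe on top, foam behind it. Next I'll compute the positions.

```bash
cat > h.py <<'E'
import numpy as np, cv2
from plant import optics
def ray(cam,p):
    c=optics.camera_info(cam); K=np.array([[c['fx'],0,c['cx']],[0,c['fy'],c['cy']],[0,0,1]])
    q=cv2.undistortPoints(np.array([[p]],float),K,np.array(c['dist_coeffs']))[0,0]
    return c['xyz'],np.array(c['attitude'])@np.array([q[0],q[1],1])
def atz(cam,p,z):
    o,d=ray(cam,p); return (o+d*(z-o[2])/d[2])
def crop(p,s,off): return ((p[0]+.5)/s-.5+off[0],(p[1]+.5)/s-.5+off[1])
def proj(cam,P):
    c=optics.camera_info(cam); K=np.array([[c['fx'],0,c['cx']],[0,c['fy'],c['cy']],[0,0,1]]); R=np.array(c['attitude']).T
    return cv2.projectPoints(np.atleast_2d(P).astype(float),cv2.Rodrigues(R)[0],-R@c['xyz'],K,np.array(c['dist_coeffs']))[0][:,0]
E
python3 - <<'E'
from h import *
T=lambda p:crop(p,4.5,(230,145)); S=lambda p:crop(p,2.8,(195,175))
np.set_printoptions(precision=4,suppress=True)
for n,t,s,z in [("sfar",(342.5,141.5),(224,356),.012),("snear",(349.5,444),(411,228),.012),("strF",(513,168),(171,199),.082),("strN",(521,417),(322,104),.082),("btn",(146,256),(401,366),.065),
 ("c_ul",(69,76),(317,548),.012),("c_ur",(676,62),(25,218),.012),("c_ll",(75,523),(598,332),.012)]:
    print(n,atz("top",T(t),z),atz("scene",S(s),z))
for n,t in [("stopTL",(578,72)),("stopTR",(660,71)),("stopBL",(583,505)),("stopBR",(672,505))]: print(n,atz("top",T(t),.087))
E
```

```text
sfar [0.6478 0.0254 0.012 ] [0.649 0.023 0.012]
snear [0.4583 0.0233 0.012 ] [0.4596 0.0214 0.012 ]
strF [ 0.6165 -0.0769  0.082 ] [ 0.6183 -0.0793  0.082 ]
strN [ 0.468  -0.0792  0.082 ] [ 0.4688 -0.0804  0.082 ]
btn [0.5691 0.143  0.065 ] [0.571 0.141 0.065]
c_ul [0.691  0.1958 0.012 ] [0.6929 0.1943 0.012 ]
c_ur [ 0.6954 -0.1841  0.012 ] [ 0.6969 -0.1879  0.012 ]
c_ll [0.4116 0.1931 0.012 ] [0.4124 0.1902 0.012 ]
stopTL [ 0.6726 -0.1162  0.087 ]
stopTR [ 0.6726 -0.1649  0.087 ]
stopBL [ 0.4154 -0.1143  0.087 ]
stopBR [ 0.4147 -0.1665  0.087 ]
```

>>> servo_tool --pt "0 0 0 0 0 0 -0.21" --pt "0 0 0 0 0 0 -0.21" --pt "0 0 0 0 0 0 -0.21" --pt "0 0 0 0 0 0 -0.21" --pt "0 0 0 0 0 0 -0.21" --pt "0 0 0 0 0 0 -0.21" --pt "0 0 0 0 0 0 -0.21" --pt "0 0 0 0 0 0 0"

```text
time_s: 1.1
position: [0.2119, -0.4783, 0.2263]
orientation: [[-0.036, 0.999, -0.003], [0.999, 0.037, 0.009], [0.009, -0.003, -1.0]]
contact_force: [0.9, 0.2, 0.9]
finger_gap: 0.0854
```

```bash
python3 - <<'E'
from h import *
T=lambda p:crop(p,4.5,(230,145))
for p in [(510,118),(518,471),(512,170),(520,419)]: print(atz("top",T(p),.082))
S=lambda p:crop(p,2.8,(195,175))
E
```

```text
[ 0.64656018 -0.07563823  0.082     ]
[ 0.43611581 -0.07685349  0.082     ]
[ 0.61529803 -0.0763147   0.082     ]
[ 0.46682061 -0.07855895  0.082     ]
```

>>> servo_tool --pt "0 0 0 0 -0.004 -0.011 0.03" --pt "0 0.58 0.49 0 0 0 0" --pt "0 0.58 0.49 0 0 0 0" --pt "0 0.58 0.49 0 0 0 0" --pt "0 0.58 0.49 0 0 0 0" --pt "0 0.58 0.49 0 0 0 0" --pt "0 0.58 0.49 0 0 0 0" --pt "0 0.58 0.49 0 0 0 0" --pt "0 0.4 0.4 0 0 0 0" --pt "0 0 0 0 0 0 0"

```text
time_s: 2.35
position: [0.5088, -0.1346, 0.2255]
orientation: [[0.028, 1.0, 0.004], [1.0, -0.028, -0.001], [-0.001, 0.004, -1.0]]
contact_force: [0.1, -0.4, -0.2]
finger_gap: 0.0855
```

>>> servo_tool --pt "0 0.33 0.23 0.3 0.005 0 -0.053" --pt "0 0.33 0.23 0.5 0 0 0" --pt "0 0 0 0.4 0 0 0" --pt "0 0 0 0 0 0 0"

```text
time_s: 2.85
position: [0.5439, -0.0864, 0.134]
orientation: [[-0.002, 1.0, 0.001], [1.0, 0.002, -0.003], [-0.003, 0.001, -1.0]]
contact_force: [0.0, 0.1, 0.1]
finger_gap: 0.085
```

```bash
python3 - <<'E'
from plant import status, optics
import cv2
o=status.get_obs(); print(o['position'],o['orientation'],o['contact_force'])
t=optics.read_camera("top")[145:275,230:400]; s=optics.read_camera("scene")[105:305,195:420]
cv2.imwrite("pics/t1.png",cv2.resize(t,None,fx=4.5,fy=4.5,interpolation=3));cv2.imwrite("pics/s1.png",cv2.resize(s,None,fx=2.8,fy=2.8,interpolation=3))
E
```

```text
[ 0.54387914 -0.08637646  0.13399265] [[-0.00234748  0.99999634  0.00134146]
 [ 0.99999191  0.00235185 -0.00326252]
 [-0.00326566  0.00133379 -0.99999378]] [0.04980111 0.08331111 0.11821031]
```

View pics/s1.png

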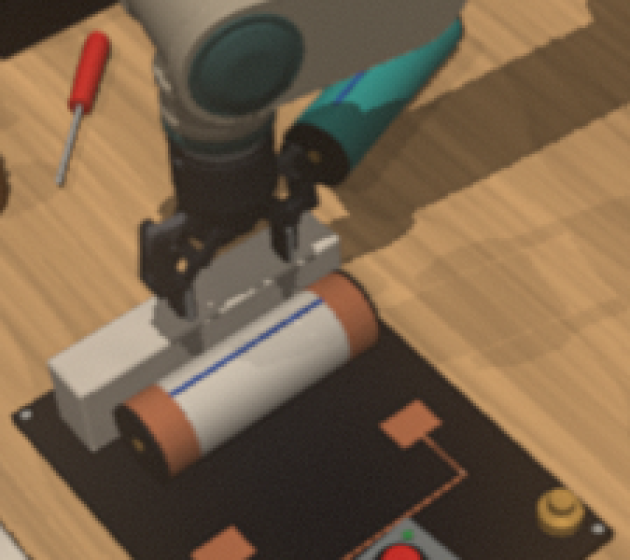

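>>> servo_tool --pt "0 0 0 0.3 0.001 0.003 -0.01" --pt "0 0 0 0.2 0 0 0" --pt "0 0 0 0.12 0 0 0" --pt "0 0 0 0 0 0 0"

```text
time_s: 3.45
position: [0.5485, -0.0894, 0.0962]
orientation: [[-0.006, 1.0, 0.017], [1.0, 0.006, -0.005], [-0.005, 0.017, -1.0]]
contact_force: [0.2, 0.5, -0.1]
finger_gap: 0.0851
```

>>> servo_tool --pt "0 0.05 -0.06 0.08 0.022 0.006 -0.005" --pt "0 0 0 0 0 0 0"

```text
time_s: 3.7
position: [0.5443, -0.0856, 0.091]
orientation: [[-0.01, 1.0, -0.0], [1.0, 0.01, -0.0], [-0.0, -0.0, -1.0]]
contact_force: [-0.0, 0.4, 1.0]
finger_gap: 0.0858
```

>>> servo_tool --pt "0 0 0 0.07 0 0 0" --pt "0 0 0 0.04 0 0 0" --pt "0 0 0 0 0 0 0"

```text
time_s: 4.08
position: [0.5446, -0.0855, 0.0826]
orientation: [[-0.01, 1.0, 0.001], [1.0, 0.01, -0.0], [-0.0, 0.001, -1.0]]
contact_force: [0.5, -0.4, 0.1]
finger_gap: 0.0853
```

>>> servo_tool --pt "0 0 0 0.04 0 0 0" --pt "0 0 0 0.04 0 0 0" --pt "0 0 0 0 0 0 0"

```text
time_s: 4.45
position: [0.5446, -0.0856, 0.0762]
orientation: [[-0.01, 1.0, 0.001], [1.0, 0.01, -0.0], [-0.0, 0.001, -1.0]]
contact_force: [-0.0, 0.3, -0.4]
finger_gap: 0.0854
```

>>> servo_tool --pt "0 0 0 0.04 0 0 0" --pt "0 0 0 0.03 0 0 0" --pt "0 0 0 0 0 0 0"

```text
time_s: 4.82
position: [0.5446, -0.0856, 0.0706]
orientation: [[-0.01, 1.0, 0.001], [1.0, 0.01, -0.0], [-0.0, 0.001, -1.0]]
contact_force: [0.2, 0.2, -0.1]
finger_gap: 0.0852
```

>>> servo_tool --pt "0 0 0 0.02 0 0 0" --pt "0 0 0 0.015 0 0 0" --pt "0 0 0 0 0 0 0"

```text
time_s: 5.2
position: [0.5449, -0.0858, 0.0689]
orientation: [[-0.01, 1.0, 0.001], [1.0, 0.01, -0.001], [-0.001, 0.001, -1.0]]
contact_force: [-0.1, 0.0, -0.2]
finger_gap: 0.0856
```

>>> servo_tool --pt "0 0 0 0.03 0 0 0" --pt "0 0 0 0 0 0 0"

```text
time_s: 5.45
position: [0.5454, -0.0862, 0.0691]
orientation: [[-0.01, 1.0, 0.003], [1.0, 0.01, -0.002], [-0.002, 0.003, -1.0]]
contact_force: [0.5, -0.9, 0.6]
finger_gap: 0.0853
```

>>> servo_tool --pt "0 0 0 0.05 0 0 0" --pt "0 0.15 -0.01 0.05 0.003 0 0" --pt "0 0.15 0 0.05 0 0 0"

```text
time_s: 5.82
position: [0.5456, -0.0661, 0.0685]
orientation: [[-0.009, 1.0, 0.004], [1.0, 0.009, -0.007], [-0.007, 0.004, -1.0]]
contact_force: [-16.2, -0.1, 26.5]
finger_gap: 0.0856
```

```bash
cat > look.py <<'E'
import sys,cv2
from plant import status, optics
n=sys.argv[1]
o=status.get_obs(); print(o['time_s'],o['position'].round(4),o['contact_force'].round(1))
T=optics.read_camera("top");S=optics.read_camera("scene")
cv2.imwrite(f"pics/T{n}.png",T);cv2.imwrite(f"pics/S{n}.png",S)
t=T[145:275,230:400]; s=S[175:385,195:420]
cv2.imwrite(f"pics/t{n}.png",cv2.resize(t,None,fx=4.5,fy=4.5,interpolation=3));cv2.imwrite(f"pics/s{n}.png",cv2.resize(s,None,fx=2.8,fy=2.8,interpolation=3))
E
python3 look.py 2
```

```text
5.825 [ 0.5456 -0.0661  0.0685] [-16.2  -0.1  26.5]
```

View pics/s2.png

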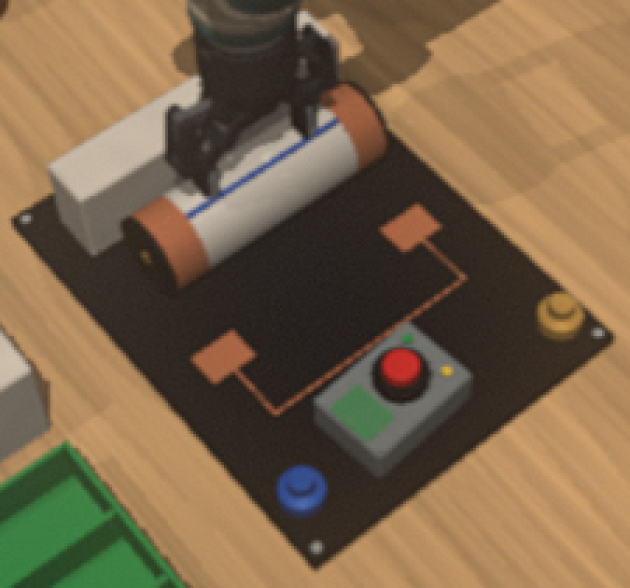

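>>> servo_tool --pt "0 0.13 -0.02 0.025 0.004 0.007 0" --pt "0 0.05 -0.02 0.01 0 0 0"

```text
time_s: 6.18
position: [0.5445, -0.052, 0.069]
orientation: [[-0.01, 1.0, 0.007], [1.0, 0.01, -0.003], [-0.003, 0.007, -1.0]]
contact_force: [1.1, 0.0, 2.6]
finger_gap: 0.0853
```

>>> servo_tool --pt "0 0 0 -0.12 0 0 0" --pt "0 -0.12 0 -0.08 0.007 0.003 0" --pt "0 -0.12 0 0 0 0 0" --pt "0 0 0 0 0 0 0"

```text
time_s: 6.68
position: [0.5437, -0.0718, 0.0835]
orientation: [[-0.01, 1.0, -0.001], [1.0, 0.01, 0.0], [0.0, -0.001, -1.0]]
contact_force: [1.1, -0.4, -0.2]
finger_gap: 0.0854
```

```bash
python3 look.py 3
```

```text
6.675 [ 0.5437 -0.0718  0.0835] [ 1.1 -0.4 -0.2]
```

View pics/s3.png

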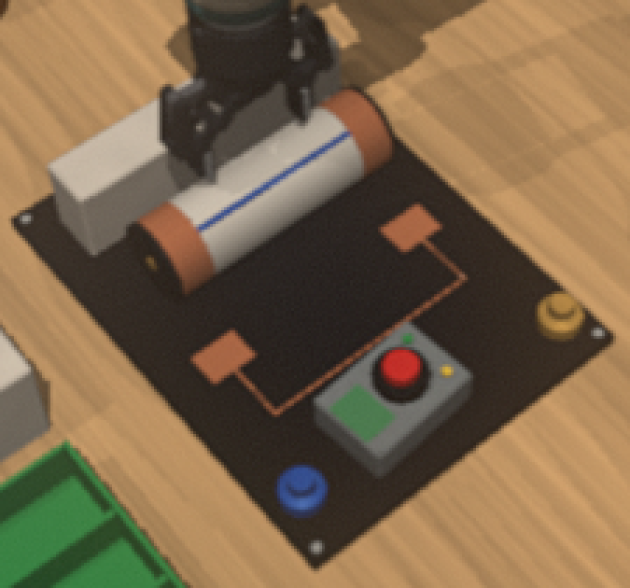

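View pics/t3.png

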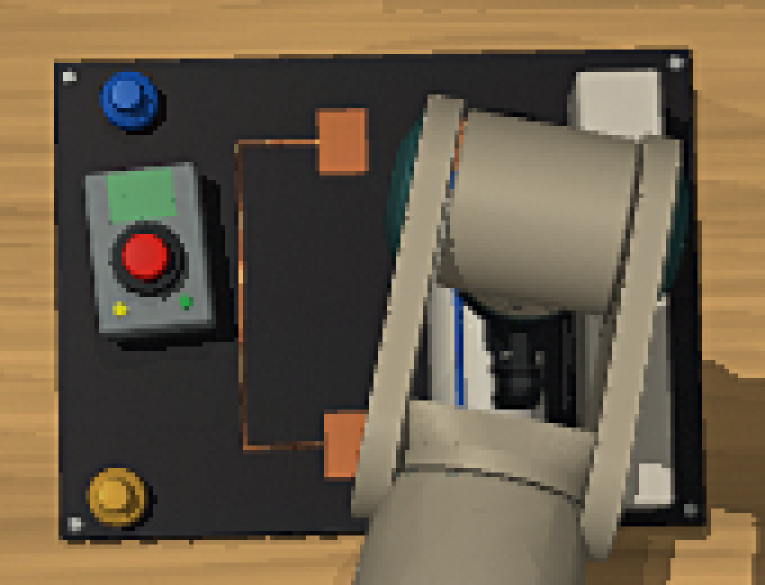

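```bash
python3 - <<'E'
from h import *
S=lambda p:crop(p,2.8,(195,175))
for p in [(138,247),(151,263)]: print(atz("scene",S(p),.047))
E
```

```text
[ 0.65276473 -0.08115946  0.047     ]
[ 0.65361592 -0.06209409  0.047     ]
```

>>> servo_tool --pt "0 0.04 0 0.1 0 0 0" --pt "0 0.01 0 0.09 0 0 0" --pt "0 0 -0.01 0.03 0 0 0" --pt "0 0.16 -0.02 0.035 0.003 0.003 0" --pt "0 0.16 -0.02 0.03 0.003 0.003 0" --pt "0 0.13 -0.02 0.025 0.003 0.003 0" --pt "0 0 0 0 0 0 0"

```text
time_s: 7.65
position: [0.5434, -0.0325, 0.0691]
orientation: [[-0.012, 1.0, 0.007], [1.0, 0.012, 0.004], [0.004, 0.007, -1.0]]
contact_force: [-1.1, 0.7, 0.5]
finger_gap: 0.0856
```

>>> servo_tool --pt "0 0 0 -0.12 0.006 -0.004 0" --pt "0 -0.12 0 -0.06 0 0 0" --pt "0 -0.14 0 0 0 0 0" --pt "0 0 0 0 0 0 0"

```text
time_s: 8.15
position: [0.5429, -0.0539, 0.0821]
orientation: [[-0.011, 1.0, 0.0], [1.0, 0.011, 0.0], [0.0, 0.0, -1.0]]
contact_force: [-0.5, -1.2, 0.4]
finger_gap: 0.0855
```

```bash
python3 look.py 4
```

```text
8.15 [ 0.5429 -0.0539  0.0821] [-0.5 -1.2  0.4]
```

View pics/s4.png

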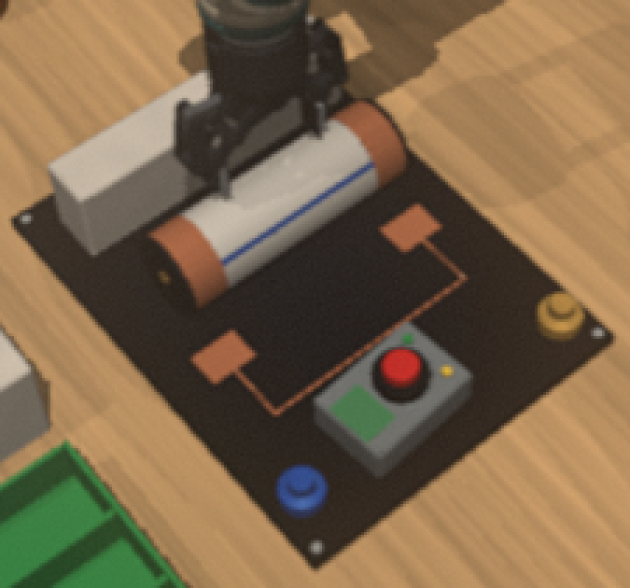

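The hole in the far end moved from (151,263) to (165,278), so the tube rolled about 17 mm more and is still parallel to the strips. I'll repeat the stroke.

>>> servo_tool --pt "0 0.03 0 0.1 0 0 0" --pt "0 0.01 0 0.07 0 0 0" --pt "0 0 -0.01 0.03 0 0 0" --pt "0 0.16 -0.02 0.035 0.003 0 0" --pt "0 0.16 -0.02 0.03 0.003 0 0" --pt "0 0.14 -0.02 0.025 0.003 0 0" --pt "0 0 0 0 0 0 0"

```text
time_s: 9.12
position: [0.5426, -0.0144, 0.0691]
orientation: [[-0.014, 1.0, 0.009], [1.0, 0.014, -0.003], [-0.003, 0.009, -1.0]]
contact_force: [-0.4, -0.6, 0.8]
finger_gap: 0.0852
```

>>> servo_tool --pt "0 0 0 -0.12 0.006 -0.003 0" --pt "0 -0.12 0 -0.06 0 0 0" --pt "0 -0.14 0 0 0 0 0" --pt "0 0 0 0 0 0 0"

```text
time_s: 9.62
position: [0.5421, -0.036, 0.0823]
orientation: [[-0.013, 1.0, 0.002], [1.0, 0.013, -0.005], [-0.005, 0.001, -1.0]]
contact_force: [0.8, -1.0, -0.2]
finger_gap: 0.0858
```

```bash
python3 look.py 5
```

```text
9.625 [ 0.5421 -0.036   0.0823] [ 0.8 -1.  -0.2]
```

View pics/s5.png

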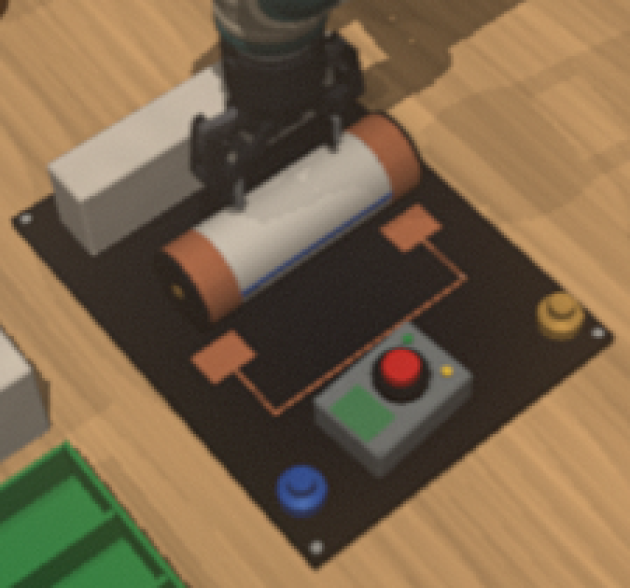

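The hole is now at (178,291), another 17 mm or so, and the tube is still parallel. About 49 mm remain.

>>> servo_tool --pt "0 0.03 0 0.1 0 0.003 0" --pt "0 0.01 0 0.07 0 0 0" --pt "0 0 -0.01 0.03 0 0 0" --pt "0 0.16 -0.02 0.035 0.003 0 0" --pt "0 0.16 -0.02 0.03 0.003 0 0" --pt "0 0.14 -0.02 0.025 0.003 0 0" --pt "0 0 0 0 0 0 0"

```text
time_s: 10.6
position: [0.5418, 0.0036, 0.0691]
orientation: [[-0.015, 1.0, 0.01], [1.0, 0.015, -0.005], [-0.005, 0.01, -1.0]]
contact_force: [-0.9, -0.5, 0.3]
finger_gap: 0.0853
```

>>> servo_tool --pt "0 0 0 -0.12 0.006 -0.002 0" --pt "0 -0.12 0 -0.06 0 0 0" --pt "0 -0.14 0 0 0 0 0" --pt "0 0 0 0 0 0 0"

```text
time_s: 11.1
position: [0.5413, -0.018, 0.0824]
orientation: [[-0.014, 1.0, 0.003], [1.0, 0.014, -0.007], [-0.007, 0.003, -1.0]]
contact_force: [-0.3, -0.8, -0.3]
finger_gap: 0.0856
```

```bash
python3 look.py 6
```

```text
11.1 [ 0.5413 -0.018   0.0824] [-0.3 -0.8 -0.3]
```

View pics/s6.png

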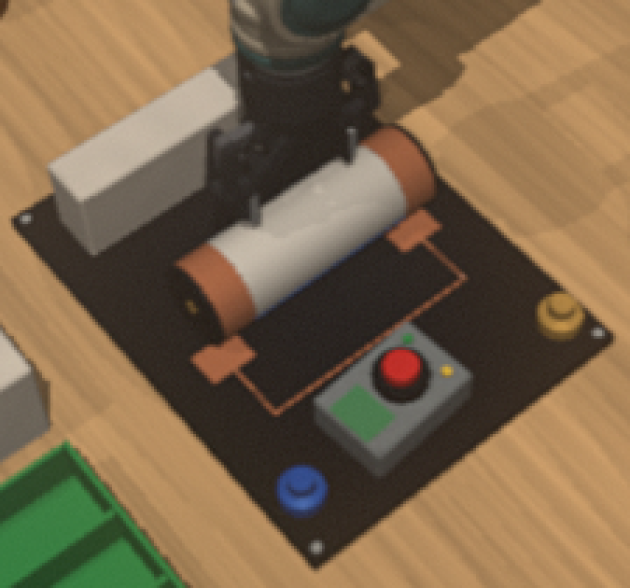

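```bash
python3 - <<'E'
from h import *
S=lambda p:crop(p,2.8,(195,175))
for p in [(138,247),(151,263),(165,278),(178,291),(193,306)]: print(atz("scene",S(p),.047))
E
```

```text
[ 0.65276473 -0.08115946  0.047     ]
[ 0.65361592 -0.06209409  0.047     ]
[ 0.65332483 -0.04358288  0.047     ]
[ 0.65256502 -0.02732102  0.047     ]
[ 0.65170323 -0.00879446  0.047     ]
```

>>> servo_tool --pt "0 0.03 0 0.1 0 0.006 0" --pt "0 0.01 0 0.07 0 0 0" --pt "0 0 -0.01 0.03 0 0 0" --pt "0 0.16 -0.02 0.035 0.003 0 0" --pt "0 0.16 -0.02 0.03 0.003 0 0" --pt "0 0.14 -0.02 0.025 0.003 0 0" --pt "0 0 0 0 0 0 0"

```text
time_s: 12.08
position: [0.541, 0.0218, 0.0692]
orientation: [[-0.017, 1.0, 0.011], [1.0, 0.017, -0.003], [-0.003, 0.011, -1.0]]
contact_force: [-0.2, 0.4, 0.9]
finger_gap: 0.0857
```

>>> servo_tool --pt "0 0 0 -0.12 0.006 -0.002 0" --pt "0 -0.12 0 -0.06 0 0 0" --pt "0 -0.14 0 0 0 0 0" --pt "0 0 0 0 0 0 0"

```text
time_s: 12.58
position: [0.5404, -0.0, 0.0823]
orientation: [[-0.016, 1.0, 0.004], [1.0, 0.016, -0.006], [-0.006, 0.004, -1.0]]
contact_force: [-0.8, 0.5, 0.2]
finger_gap: 0.0856
```

```bash
python3 look.py 7
```

```text
12.575 [ 0.5404 -0.      0.0823] [-0.8  0.5  0.2]
```

View pics/s7.png

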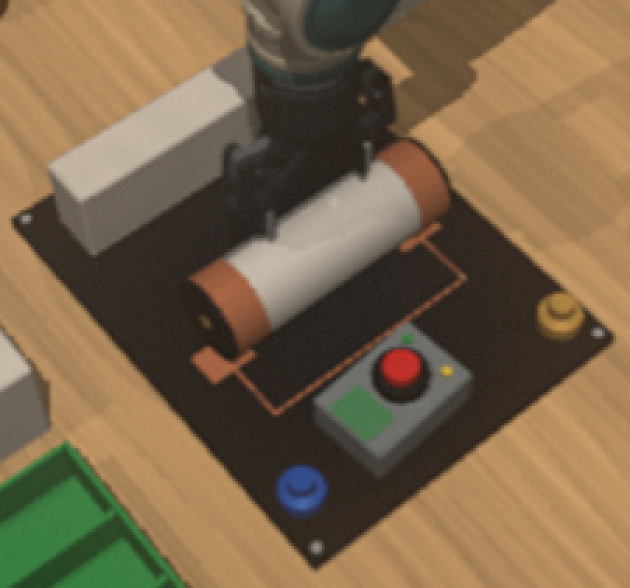

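View pics/t7.png

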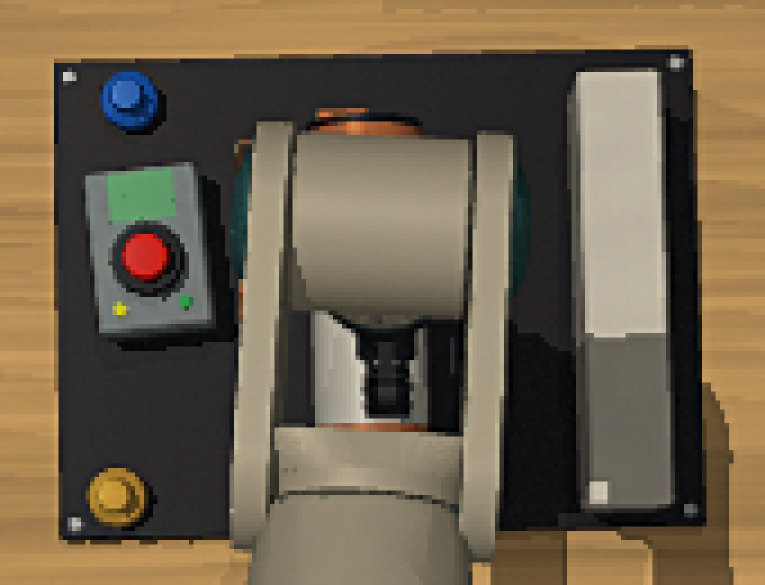

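```bash
python3 - <<'E'
from h import *
S=lambda p:crop(p,2.8,(195,175));T=lambda p:crop(p,4.5,(230,145))
print(atz("scene",S((206,321)),.047))
for p in [(311,380),(429,380),(311,128),(420,128)]: print(atz("top",T(p),.05))
E
```

```text
[0.65202646 0.00852123 0.047     ]
[0.49465056 0.04548409 0.05      ]
[ 0.49373297 -0.02579751  0.05      ]
[0.64862932 0.04380791 0.05      ]
[ 0.64783516 -0.02251404  0.05      ]
```

>>> servo_tool --pt "0 0.03 0 0.1 0 0.004 0" --pt "0 0.01 0 0.07 0 0 0" --pt "0 0 -0.01 0.03 0 0 0" --pt "0 0.13 -0.02 0.035 0.003 0 0" --pt "0 0.13 -0.02 0.03 0.003 0 0" --pt "0 0.11 -0.02 0.025 0.003 0 0" --pt "0 0 0 0 0 0 0"

```text
time_s: 13.55
position: [0.5403, 0.0332, 0.0694]
orientation: [[-0.018, 1.0, 0.012], [1.0, 0.018, -0.003], [-0.003, 0.012, -1.0]]
contact_force: [-0.4, -0.4, 0.5]
finger_gap: 0.0856
```

>>> servo_tool --pt "0 0 0 -0.12 0.006 -0.002 0" --pt "0 0 0 -0.3 0 0 0" --pt "0 0 0 -0.4 0 0 0" --pt "0 -0.6 0 -0.2 0 0 0" --pt "0 -0.6 0 0 0 0 0" --pt "0 -0.4 0 0 0 0 0" --pt "0 0 0 0 0 0 0"

```text
time_s: 14.42
position: [0.541, -0.09, 0.149]
orientation: [[-0.019, 1.0, 0.003], [1.0, 0.019, -0.006], [-0.006, 0.003, -1.0]]
contact_force: [-0.3, 0.1, 0.1]
finger_gap: 0.0856
```

```bash
python3 look.py 8
```

```text
14.425 [ 0.541 -0.09   0.149] [-0.3  0.1  0.1]
```

View pics/s8.png

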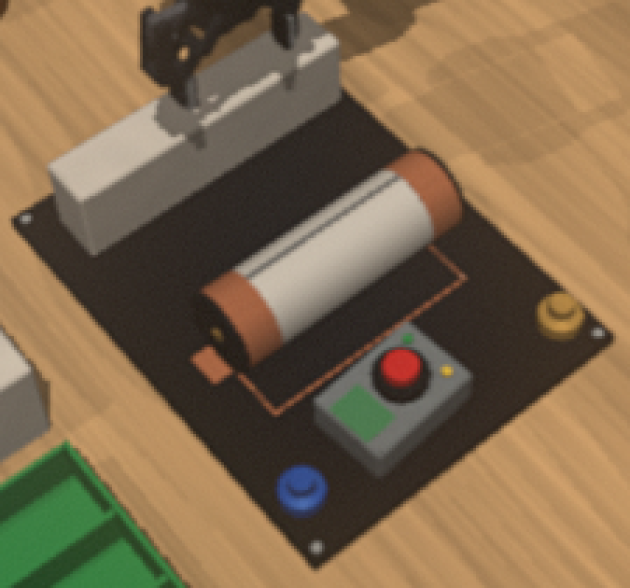

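View pics/t8.png

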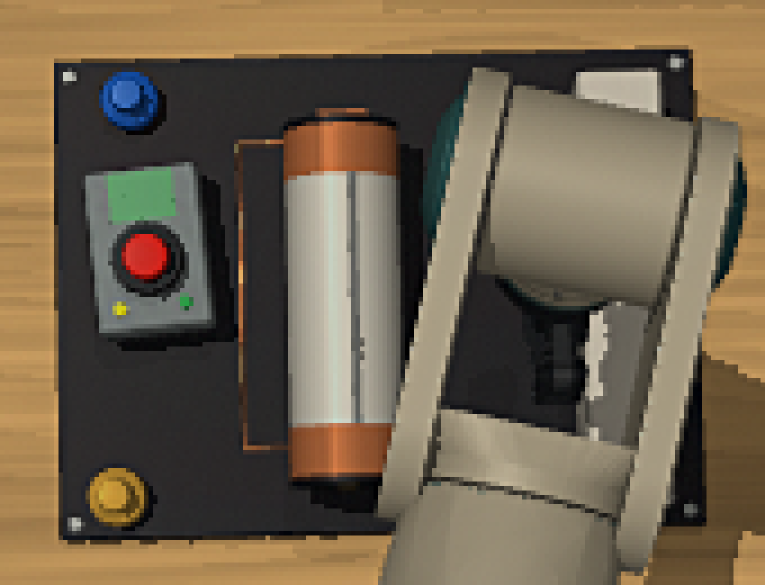

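```bash
python3 - <<'E'
from h import *
S=lambda p:crop(p,2.8,(195,175));T=lambda p:crop(p,4.5,(230,145))
print("scene hole",atz("scene",S((217,334)),.047))
# white section silhouettes rows 200 & 400
for y,l,r in [(150,283.5,399),(200,286,401),(400,289,None)]:
    a=atz("top",T((l,y)),.047); print(y,a, atz("top",T((r,y)),.047) if r else '')
print("edges x", [atz("top",T(p),.082)[0].round(4) for p in [(341,120),(341,174),(345,423),(345,479)]])
# predicted silhouette from hypothesised tube
bt=np.array([.5532,.0243,.012]);ex=np.array([1,.0115,0]);ey=np.array([-.0115,1,0])
C=optics.camera_info("top")["xyz"]
for y0 in (-.005,0,.005):
  out=[]
  for xs in (-.1,.06,.09):
    P=bt+ex*xs+ey*y0; P[2]=.047
    d=np.hypot(C[1]-P[1],C[2]-P[2]); a0=np.arctan2(C[2]-P[2],C[1]-P[1]); b=np.arccos(.035/d)
    pts=[P+.035*np.array([0,np.cos(a),np.sin(a)]) for a in (a0+b,a0-b)]
    q=proj("top",np.array(pts)); out.append(((q-[230,145]+.5)*4.5-.5).round(1).tolist())
  print(y0,out)
E
```

```text
scene hole [0.652461  0.0232157 0.047    ]
150 [0.63589508 0.06079932 0.047     ] [ 0.63505426 -0.00957172  0.047     ]
200 [0.60513222 0.05959398 0.047     ] [ 0.60428187 -0.01037698  0.047     ]
400 [0.48296344 0.05901313 0.047     ] 
edges x [np.float64(0.6466), np.float64(0.6142), np.float64(0.4658), np.float64(0.4327)]
-0.005 [[[415.1, 447.3], [299.2, 448.7]], [[408.4, 185.2], [293.4, 186.3]], [[407.2, 136.5], [292.3, 137.5]]]
0 [[[406.8, 447.5], [290.9, 448.9]], [[400.2, 185.4], [285.2, 186.4]], [[399.0, 136.7], [284.1, 137.6]]]
0.005 [[[398.5, 447.7], [282.6, 449.1]], [[392.0, 185.7], [276.9, 186.6]], [[390.8, 136.9], [275.9, 137.8]]]
```

The tube axis sits over the strips: y error is about 0 by the top-view outline fit and about 0 by the scene view. Its x offset is about -12 mm, within the 20 mm allowed. Next is the button, with the fingers shut and passing high over the tube.

>>> servo_tool --pt "1 0 0 0 0.003 0.006 0.01" --pt "1 0 0 0 0 0 0" --pt "1 0.6 0.09 0 0 0 0" --pt "1 0.6 0.09 0 0 0 0" --pt "1 0.6 0.09 0 0 0 0" --pt "1 0.6 0.09 0 0 0 0" --pt "1 0.6 0.08 0 0 0 0" --pt "1 0 0 0 0 0 0"

```text
time_s: 15.52
position: [0.5701, 0.1499, 0.1485]
orientation: [[-0.019, 1.0, -0.0], [1.0, 0.019, 0.001], [0.001, -0.0, -1.0]]
contact_force: [0.1, -1.1, 0.1]
finger_gap: -0.0003
```

>>> servo_tool --pt "1 -0.1 0 0.4 0 0 0" --pt "1 0 0 0.3 0 0 0" --pt "1 0 0 0.1 0 0 0" --pt "1 0 0 0 0 0 0"

```text
time_s: 16.02
position: [0.5702, 0.1422, 0.088]
orientation: [[-0.021, 1.0, 0.001], [1.0, 0.021, 0.0], [0.0, 0.001, -1.0]]
contact_force: [-0.5, -0.2, 0.6]
finger_gap: 0.0001
```

```bash
python3 look.py 9
```

```text
16.025 [0.5702 0.1422 0.088 ] [-0.5 -0.2  0.6]
```

View pics/s9.png

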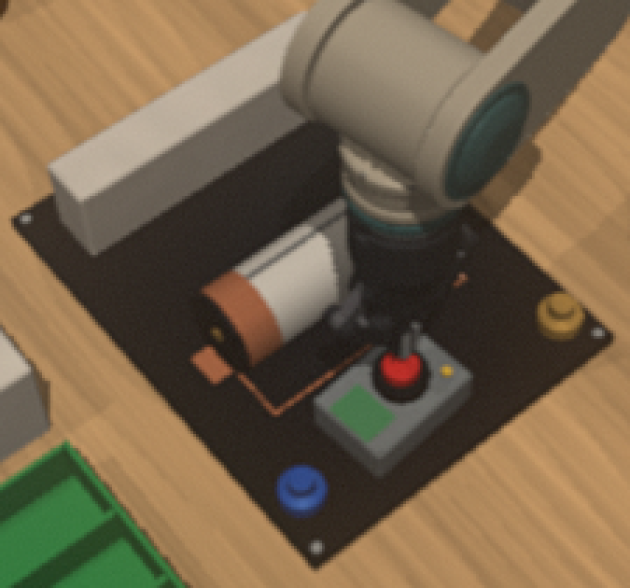

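The shut fingertips are right above the button, at about (405,350), and the tube has not moved. I'll press now.

>>> servo_tool --pt "1 0 0 0.15 0 0 0" --pt "1 0 0 0.12 0 0 0" --pt "1 0 0 0.04 0 0 0" --pt "1 0 0 0 0 0 0"

```text
time_s: 16.62
position: [0.5719, 0.1425, 0.0664]
orientation: [[-0.021, 1.0, 0.006], [1.0, 0.021, 0.001], [0.001, 0.006, -1.0]]
contact_force: [-2.0, -0.2, 3.7]
finger_gap: 0.0001
```

>>> servo_tool --pt "1 0 -0.02 0.06 0 0 0" --pt "1 0 -0.01 0.06 0 0 0" --pt "1 0 0 0.04 0 0 0" --pt "1 0 0 0.02 0 0 0"

```text
time_s: 17.12
position: [0.5719, 0.1425, 0.063]
orientation: [[-0.021, 1.0, 0.014], [1.0, 0.021, 0.001], [0.001, 0.014, -1.0]]
contact_force: [-5.3, -0.9, 7.2]
finger_gap: 0.0001
```

>>> servo_tool --pt "1 0 -0.02 0.07 0.012 0 0" --pt "1 0 -0.02 0.07 0.005 0 0" --pt "1 0 -0.02 0.07 0.005 0 0" --pt "1 0 0 0.04 0 0 0"

```text
time_s: 17.62
position: [0.5721, 0.1425, 0.0629]
orientation: [[-0.021, 1.0, 0.012], [1.0, 0.021, 0.002], [0.002, 0.012, -1.0]]
contact_force: [-11.1, -2.1, 15.0]
finger_gap: 0.0
```

```bash
python3 - <<'E'
from plant import optics
import cv2,numpy as np
S=optics.read_camera("scene"); cv2.imwrite("pics/S10.png",S)
b=cv2.imread("pics/S9.png"); a=cv2.imread("pics/S8.png")
f=lambda i:cv2.resize(i[275:345,300:370],None,fx=3.7*1,fy=3.7*1,interpolation=3)
cv2.imwrite("pics/c10.png",np.hstack([f(a),f(b),f(S)]))
E
```

```text
(no output)
```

View pics/c10.png

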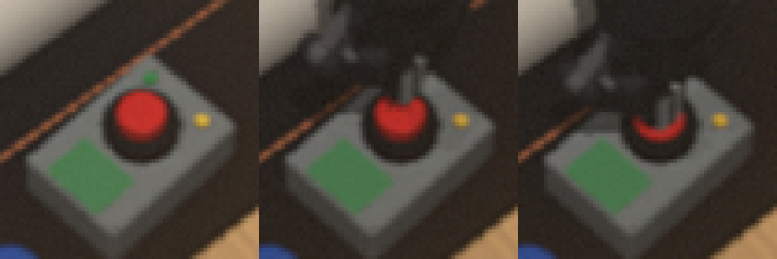

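```bash
python3 - <<'E'
import cv2,numpy as np
c=[]
for n in ("S8","S9","S10"):
    i=cv2.imread(f"pics/{n}.png")[296:322,326:352].astype(int)
    r=i[...,2]-i[...,1]; print(n); 
    for row in range(2,20): print(row+296,' '.join(f"{v:4d}" for v in r[row,1:24]))
E
```

```text
S8
298   47   26    7    0    0   -1   -2   -4   -5   -4    0    0   -7  -10   -7   -2    1    2    1    2    2    1   -1
299   28    3   -1   -2   -1   -3   -4    3   22   44   58   58   47   30   13    0   -5   -1    1    0    1    0    0
300    2   -2    0   -1   -2    1   25   66  107  130  136  138  133  118   87   44    8   -2   -1    0    0    0    0
301   -3    0    0   -2    0   36   95  129  143  146  146  146  146  145  136  113   65   16   -1   -1    1    1    1
302    0    0   -2   -2   17   75  123  144  144  144  143  144  145  145  147  141  115   64    9    0    1    1   -1
303    0    1    1    4   52  106  138  144  145  144  142  143  143  144  145  147  138   99   35    0    1    0    2
304    0    1    0   21   78  124  143  145  143  144  143  141  144  144  144  147  143  112   49    6    2    2    3
305    1    2    2   21   79  127  142  144  143  145  144  144  145  144  145  147  144  113   52    9    2    2    2
306    1    3    4   21   75  123  145  144  143  143  144  144  145  145  147  147  142  109   46    7    2    2    0
307    1    3    4   13   
[... 4635 characters left out ...]
    3    3   16   60  103  123  123  117   98   81   97  122  130  120   87   41    9    3    6    1    0
311    1    3    3    3    4   29   69   97  115  125  127  123  126  124  112   87   44   12    5    7    4    3    2
312    1    2    5    6    3    5   22   44   73   90   99  101   98   79   57   36   14    3    3    7    4    1    0
313    3    2    4    3    5    5   -1    9   20   30   38   42   37   22   12    5    4    6    6    5    4    2   -1
314   -2    2    2    5    5    4    2    5    3    4    4    5    1    1    3    4    7    5    8    2    1    0    1
315  -14   -2    0    4    4    6    8    4    4    5    4    4    5    4    7    6    5    8    4    3    1    0    0
```

```bash
python3 - <<'E'
from h import *
for z in (.069,.067,.065,.063,.061,.059): print(z,proj("scene",[.571,.141,z]))
E
```

```text
0.069 [[337.91714582 304.34886336]]
0.067 [[337.90932458 304.86676114]]
0.065 [[337.90152228 305.38330374]]
0.063 [[337.89373885 305.89849629]]
0.061 [[337.88597424 306.41234391]]
0.059 [[337.87822836 306.92485171]]
```

>>> servo_tool --pt "1 0 -0.02 0.12 0.012 0 0" --pt "1 0 -0.02 0.12 0.005 0 0"

```text
time_s: 17.92
position: [0.5725, 0.1426, 0.0621]
orientation: [[-0.021, 1.0, 0.009], [1.0, 0.021, 0.002], [0.002, 0.009, -1.0]]
contact_force: [-29.4, -7.1, 55.8]
finger_gap: 0.0002
```

>>> servo_tool --pt "1 0 0 -0.015 0 0 0" --pt "1 0 0 0 0 0 0"

```text
time_s: 18.18
position: [0.5731, 0.1428, 0.0672]
orientation: [[-0.022, 1.0, 0.013], [1.0, 0.021, 0.002], [0.002, 0.013, -1.0]]
contact_force: [-0.2, -0.9, 2.3]
finger_gap: 0.0003
```

>>> servo_tool --pt "1 0 0 -0.02 0 0 0" --pt "1 0 0 0 0 0 0"

```text
time_s: 18.42
position: [0.5731, 0.1428, 0.0681]
orientation: [[-0.022, 1.0, 0.013], [1.0, 0.021, 0.002], [0.002, 0.013, -1.0]]
contact_force: [1.5, 0.3, 0.6]
finger_gap: 0.0
```

>>> servo_tool --pt "1 0 0 -0.02 0 0 0" --pt "1 0 0 0 0 0 0"

```text
time_s: 18.68
position: [0.573, 0.1428, 0.0688]
orientation: [[-0.021, 1.0, 0.012], [1.0, 0.021, 0.002], [0.002, 0.012, -1.0]]
contact_force: [0.8, -0.4, 0.6]
finger_gap: -0.0001
```

>>> servo_tool --pt "1 0 0 -0.02 0 0 0" --pt "1 0 0 0 0 0 0"

```text
time_s: 18.92
position: [0.5723, 0.1427, 0.0694]
orientation: [[-0.021, 1.0, 0.01], [1.0, 0.021, 0.002], [0.002, 0.01, -1.0]]
contact_force: [-0.0, -1.2, -0.1]
finger_gap: -0.0002
```

The hard stop was at z of about 0.0625, and contact ended near 0.068 on release, so travel was about 6 mm and the button bottomed out. I'll retract.

>>> servo_tool --pt "1 0 0 -0.3 0 0 0" --pt "1 0 0 -0.6 0 0 0" --pt "1 0 0 -0.8 0 0 0" --pt "1 -0.8 0 0 0 0 0" --pt "1 -0.8 0 0 0 0 0" --pt "1 -0.8 0 0 0 0 0" --pt "1 -0.8 0 0 0 0 0" --pt "1 -0.6 0 0 0 0 0" --pt "1 0 0 0 0 0 0" --pt "1 0 0 0 0 0 0"

```text
time_s: 20.18
position: [0.575, -0.1497, 0.1968]
orientation: [[-0.025, 1.0, 0.001], [1.0, 0.025, 0.002], [0.002, 0.001, -1.0]]
contact_force: [0.0, 0.0, -0.5]
finger_gap: 0.0002
```

```bash
python3 look.py 11
```

```text
20.175 [ 0.575  -0.1497  0.1968] [ 0.   0.  -0.5]
```

View pics/s11.png

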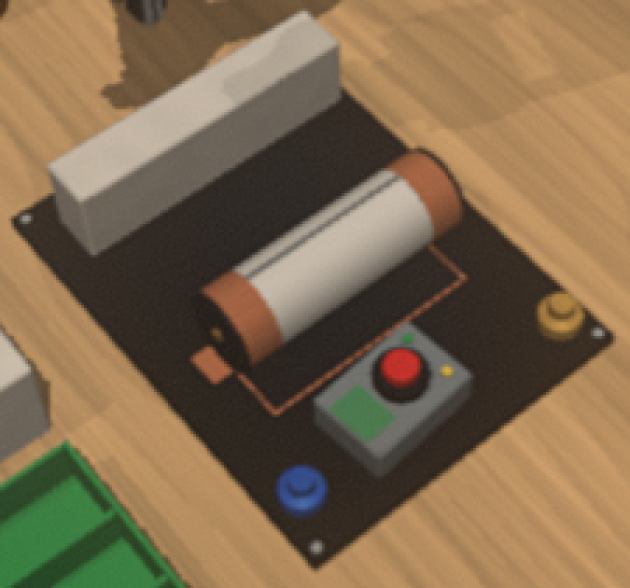

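View pics/t11.png

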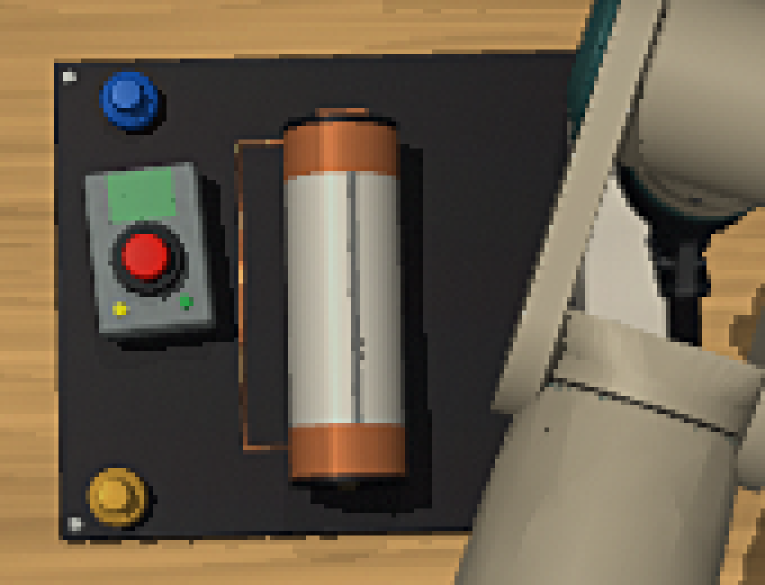

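The tube outline (284–399 at the far band, 290–406 at the near one) matches the prediction for y = 0 to within 1 px. The button is up, the caps have not moved and the arm is clear, so I'm handing in.

```bash
python3 -c "
from plant import arm
print(arm.hand_in())"
```

```text
the job is handed in; nothing more can be done
None
```

I rolled the white tube about 102 mm onto the two copper strips, pressed the red button to its hard stop, let it come up, moved the arm clear and handed the job in. That took about 20 s of the 53 s allowed. The rolling took six short strokes with the open fingertips on top of the tube.

Last checks before handing in:
- **Tube across the strips (bed y):** its outline in the top view matches a tube centred on the strips to about 1 mm at both bands. The scene camera agrees.
- **Tube along its length (bed x):** it sits about 11–13 mm off centre, nearer the robot. Most of that was there at the start, and it is inside the 20 mm limit. The two cameras differ by about 2 mm here. I left it because correcting it would have meant sliding the tube.
- **Button:** the fingertips stopped hard at a height of about 62–63 mm. On release the contact ended at about 68 mm, so the travel was close to the full 6 mm. It looks fully up again in the last picture.
- **Other things:** the two end caps, tester and backstop look unmoved in the last close-ups. I did not check the mug, brush, jar and screwdriver again, but the arm did not go near them low down.

Two forces were higher than I intended:
- **Button press:** the last push, made to confirm the stop, reached about 56 N down and 29 N sideways. That is below the 120 N wrist limit. It was the fingertips on the button, so I take it the 40 N limit for the arm and gripper body does not apply.
- **First roll stroke:** it briefly pressed with about 26 N down and 16 N sideways. I pressed more lightly after that.

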